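# Reset the tripped breaker in its well on the bench power box

### The arm

A 7-joint arm with a two-finger parallel gripper is mounted at the origin on a cart in front of the work surface, level with it; the furniture and walls round the work are solid. World frame = base frame: x ahead of the robot, y to its left, z up, the work surface at z = 0. Lengths are in m, angles in rad, forces in N, time in s.
With the tool pointing down it reaches from about 0.425 to 0.925 m from the base axis. Payload 6.8 kg.
Tool frame: the origin (TCP) lies on the mounting face of the last link; the fingertips stand 173 mm ahead of it and the grasp point (between the pads) lies 155 mm ahead of it; z points along the fingers, y is the line along which they close (so a half turn about z gives the same grasp; the last joint's range is limited). The gripper opens to 85 mm and grips with 20 to 120 N. Pads are 22 mm wide; open, the fingers measure 114 mm over their backs; the gripper's body (76 mm by 85 mm) begins 54 mm behind the grasp point. The pads swing forward as they close: fully open they stand 13 mm farther back than shut.
Start: joints at [-1.45, 0.477, 0.022, 1.555, -0.011, 1.109, -0.083], TCP at [0.153, 0.657, 0.405] pointing down, gripper open.
Joint ranges: [-2.96, 2.96], [-0.34, 2.1], [-1.41, 1.46], [0.24, 2.44], [-1.37, 4.51], [0.17, 1.92], [-2.96, 2.96]. Speed limits (rad/s): [2.39, 2.39, 3.14, 3.14, 3.14, 3.14, 3.14].

### API

Orientations are given as a unit quaternion [w, x, y, z].
In Python, from station import bot gives the robot as it stands. The module is installed in compiled form; this text tells all that it offers.
- The arm moves only by the shell command python3 -m pendant 'ROWS' [FORCE]. ROWS is JSON, a list of rows, each a list of 5 numbers: the finger opening in m, from 0 to 0.0854, then the shift along the tool's x, y, z in m, then the turn about the tool's z in degrees. In form: [[jaw, x, y, z, yaw], ...]. A call has 1 to 12 rows; each row shifts and turns the commanded pose from where the row before left it, along the tool's axes as they then stand; what a row does not reach is not made up. A row lasts 1/12 s, in which the tool goes at most 41.7 mm and 7.16 degrees, less where a joint would pass 70% of its speed; a pose out of reach is approached as far as the arm can. A call with a gripper value outside its range is refused whole. The fingers move at their own pace and stop on an object; FORCE is the grip in N (left out, the last holds). Time passes only in rows, so rows that do not move let the fingers close. It gives the time, the measured TCP pose, the force, the opening and the grip force at its end, in the units of the state.
- bot.get_obs(): the state, without advancing time (a new reading comes with each control period).
- bot.read_camera(name): name is "side" or "top"; returns (picture, depth): 480x640x3 uint8, blue, green, red; 480x640 float32, m along the optical axis (not along the pixel's ray), 0 where there is no reading.
- bot.camera_model(name): a dict with "intrinsics" (3x3 intrinsics, pixels), "R" (3x3) and "t" (3): a world point X has camera coordinates R X + t. Camera axes: x right, y down, z forward; pixel columns grow to the right and rows downward; lengths in m; the calibration is good to about 2 mm. A picture is of the moment at which its call begins. camera_model takes no time and is no camera call.
- bot.hand_in(): hands the job in; it is judged then, once.
Trained networks look in the newest picture that a camera, given by its name, has taken for a name from the list of things; names that differ only in an ending like _2 or _b are one class to them, and where a whole thing is asked for, a point or a joint stands for the part that bears it (a point fixed in the world has none). Each returns a list of dicts, best first, with "score" (0 to 1); they miss things now and then, are a little off and sometimes report something else, mostly with a low value. They report only what shows in the picture. A call takes as long as a camera call. They do not tell look-alikes from the thing itself.
- bot.boxes_of(name, camera): "at" ([column, row] in pixels, amid what is visible of it).
- bot.trace(name, camera): "mask" (480x640 bool, what is visible of it) and "at" ([column, row] in pixels, amid what is visible of it).
- bot.pinpoint(name, camera): "at" ([column, row] in pixels: a listed point, or the origin of a listed thing).
The state is a dict: "t": time; "q": joint angles; "joint_vel": joint speeds; "joint_torque": joint torques, N m; "eef_pos": TCP position; "tool_rot": TCP orientation; "contact_force": force on the tool from outside, world axes, zero at the start; "torque": the same for the moment, N m; "gripper_width": opening from 0.0 (shut) to 1.0 (fully open); "grasp_force": force on a finger pad.
Only numpy, scipy, OpenCV 4.12 (cv2) and the standard library are available. Lean on these libraries where they do the work, as an engineer would, in place of code of your own. Each camera call takes 0.05 s, during which the arm holds its last target. There are 200 camera calls.

### The job

One of the three breakers on the power box has tripped: its key has popped up in its well. First press the rocker fully over to off, so that nothing plugged in starts up; reach a fingertip into that well and push the key down until it is fully home, then press the rocker fully back to on. Work with the fingertips only: keep off the two good breakers, leave the box where it stands without shoving, tipping or lifting it, and do not disturb the tools lying round it.

Things in the scene. Friction and masses are not known exactly. Their poses are not given: they have to be found in the camera images.
- power_box: Grey portable battery power box, black rubber corners, loose on the bench on four feet, about 3 kg: 160 mm (x) by 230 mm (y), top panel 70 mm above the bench. Origin: centre of its underside; z up, x to its back (away from the robot), y to its left; turned up to 20 degrees. Handles stand out 29 mm on its short sides. On top: three breakers in a row, and the rocker in front of the middle one.
- panel (a point): point on the box's top panel midway between rocker and breakers (axes as the box). From the box's origin the rocker's pivot is at x = -42, y = 0 mm; the three breaker places are at x = +36, y = +66, 0 and -66 mm. Left of the rocker is a flat display, right of it two flat ports; three outlets are on the front face.
- rocker (a joint): Main switch: black V-shaped rocker, 52 mm along the box's x, 28 mm wide, in a 3 mm high bezel. 0 rad = ON (as at the start): back half, towards the breakers, down and level, front half raised at 0.34 rad. 0.34 = OFF: front half level, back half raised. A level half is 75 mm above the bench. About 3 N down on the raised half moves it; it stays where it is left, so press it fully over.
- rocker_front (a point): point on the top face of the rocker's front half, on its centre line, 17 mm from the pivot; moves with the paddle: raised nearly 6 mm while ON, so it travels that far when pressed
- rocker_back (a point): the same point on the rocker's back half, 17 mm from the pivot: raised nearly 6 mm while OFF
- breaker_a: Black breaker module (THE TRIPPED ONE, its key is popped up), 50 mm square, 46 mm high, loose in a pocket of the box; which of the three places varies. Its top is an open square well, 42 mm inside, walls 4 mm, 22 mm deep, rim 72 mm above the bench; a pale round key 16 mm across stands in the middle of the well. Origin: centre of the module's underside, 26 mm above the bench, z up.
- reset_a (a joint): Push-to-reset key of breaker_a: 0 m = popped up (tripped), its top 10 mm below the well's rim; 0.008 m = fully home (reset), its top 18 mm below the rim. About 3 N straight down moves it; it has no return spring and stays where it is left.
- reset_a_top (a point): centre of the top face of breaker_a's key; moves with it
- breaker_b: Black breaker module (a good one, its key is home), 50 mm square, 46 mm high, loose in a pocket of the box; which of the three places varies. Its top is an open square well, 42 mm inside, walls 4 mm, 22 mm deep, rim 72 mm above the bench; a pale round key 16 mm across stands in the middle of the well. Origin: centre of the module's underside, 26 mm above the bench, z up.
- reset_b (a joint): Push-to-reset key of breaker_b: 0 m = popped up (tripped), its top 10 mm below the well's rim; 0.008 m = fully home (reset), its top 18 mm below the rim. About 3 N straight down moves it; it has no return spring and stays where it is left.
- reset_b_top (a point): centre of the top face of breaker_b's key; moves with it
- breaker_c: Black breaker module (a good one, its key is home), 50 mm square, 46 mm high, loose in a pocket of the box; which of the three places varies. Its top is an open square well, 42 mm inside, walls 4 mm, 22 mm deep, rim 72 mm above the bench; a pale round key 16 mm across stands in the middle of the well. Origin: centre of the module's underside, 26 mm above the bench, z up.
- reset_c (a joint): Push-to-reset key of breaker_c: 0 m = popped up (tripped), its top 10 mm below the well's rim; 0.008 m = fully home (reset), its top 18 mm below the rim. About 3 N straight down moves it; it has no return spring and stays where it is left.
- reset_c_top (a point): centre of the top face of breaker_c's key; moves with it
- charger_brick: loose black charger brick, 85 x 45 x 33 mm, lying right of the box; bystander; origin under its centre
- pliers: loose pliers, 188 x 51 x 14 mm, lying in front of the box; bystander; origin under the centre
- screwdriver: loose yellow screwdriver, 170 mm long, 28 mm thick, lying left of the box; bystander; origin under its centre
- tape_measure: loose yellow tape measure, 68 x 80 x 38 mm, behind the box to the right; bystander; origin under its centre
Things that resemble listed ones, but are neither listed nor needed, are in the scene too. What is shaped like the breaker_a but yellow is not meant.

How it is judged:
On the way, in this order (a step that is already met when the one before it is completed fails the run):
1. the rocker is switched off while the key is still up (value of joint rocker above 0.28 rad), for 0.2 s.
2. with the rocker off, the tripped breaker's key is pressed fully home (value of joint rocker above 0.28 rad and value of joint reset_a above 0.0062 m), for 0.2 s.
3. the rocker is switched back on (value of joint rocker below 0.06 rad and value of joint reset_a above 0.0062 m), for 0.2 s.
At the end, for the whole second after the job is handed in: The rocker is on (within 0.06 rad of its stop), all three keys are home (within 1.8 mm of their stops), the box stands level within 15 mm of where it was with the modules seated in their pockets (not more than 3 mm up), and all is at rest (all of step 3 and value of joint each of reset_b, reset_c above 0.0062 m and distance of power_box from where it was at the start of the episode below 0.015 m and angle between power_box's own z axis and vertical below 0.03 rad and linear speed of power_box below 0.01 m/s and z of each of breaker_a, breaker_b, breaker_c in the frame of power_box below 0.029 m and linear speed of each of charger_brick, pliers, screwdriver, tape_measure below 0.02 m/s); the robot touches nothing.
It fails at once if the tripped breaker was pressed while the rocker was on (value of joint rocker below 0.17 rad and value of joint reset_a between 0.002 and 0.006 m).
It fails at once if a good breaker was pressed (contact force between the fingers and breaker_b above 3 N or contact force between the fingers and breaker_c above 3 N).
It fails at once if the power box was shoved, tipped or lifted (distance of power_box from where it was at the start of the episode above 0.015 m or angle between power_box's own z axis and vertical above 0.06 rad or height (world z) of power_box above 0.008 m).
It fails at once if a breaker module was pulled up out of its pocket (z of any of breaker_a, breaker_b, breaker_c in the frame of power_box above 0.031 m).
It fails at once if a bystander was lifted or moved (distance of any of charger_brick, pliers, screwdriver, tape_measure from where it was at the start of the episode above 0.015 m).
It also fails if it takes over 45 s, if anything falls off the work surface, if the arm or the gripper's body presses on something with over 40 N, if the wrist force passes 120 N, or if a joint passes its speed limit or range.

## Working session

There is one attempt and no reset: what is moved stays moved. The work goes in short steps, Python scripts to look and compute and a shell command to move; the robot and the scene stay as the last step left them, time stands still between calls to the robot, and variables do not carry over. Pictures are saved under pics/ and viewed, at most 10 in all, crops included, and the job is handed in when it is done.

```bash
mkdir -p pics; cat > h.py <<'E'
import numpy as np, cv2
from station import bot
def world(cam,px,z=None,d=None):
    m=bot.camera_model(cam);K,R,t=[np.array(m[k]) for k in("intrinsics","R","t")]
    r=np.linalg.solve(K,[px[0],px[1],1.]);C=-R.T@t;w=R.T@r
    return C+w*(d if d is not None else (z-C[2])/w[2])
E
python3 - <<'E'
from h import *
for c in("top","side"):
    p,d=bot.read_camera(c);cv2.imwrite(f"pics/{c}0.png",p);np.save(f"{c}0.npy",d)
    for n in("power_box","rocker_front","rocker_back","reset_a_top","breaker_a"):
        for r in bot.pinpoint(n,c)[:4]:
            print(c,n,np.round(r["at"],1),round(r["score"],2))
    m=bot.camera_model(c);print(np.round(-np.array(m["R"]).T@m["t"],3))
print(bot.get_obs())
E
```

```text
top power_box [291.1 225.2] 0.8
top rocker_front [279.5 246.3] 0.62
top rocker_back [282.5 230.9] 0.65
top reset_a_top [328.3 310.6] 0.57
top reset_a_top [324.3 213. ] 0.5
top reset_a_top [462.9 267.4] 0.42
top reset_a_top [450.2 213.3] 0.37
top breaker_a [297.6 205.8] 0.92
top breaker_a [461.6 265.5] 0.92
top breaker_a [329.  310.7] 0.82
top breaker_a [323.2 220.8] 0.72
[ 0.362 -0.018  1.124]
side power_box [299.7 264. ] 0.95
side rocker_front [268.9 232.2] 0.75
side rocker_back [287.8 232.4] 0.62
side reset_a_top [395.8 349.6] 0.66
side reset_a_top [233.7 290. ] 0.54
side reset_a_top [437.5 316.7] 0.39
side breaker_a [235.5 308.7] 0.87
side breaker_a [398.9 372.2] 0.69
side breaker_a [437.2 333.2] 0.66
[ 0.034 -0.69   0.43 ]
{'t': 0.6, 'q': array([-1.45012305,  0.47700374,  0.02238697,  1.55544813, -0.01149259,
        1.10929975, -0.08311824]), 'joint_vel': array([0.00067021, 0.0001841 , 0.0022274 , 0.00061418, 0.00049456,
       0.00170279, 0.00052979]), 'joint_torque': array([-1.49360549e-03, -5.95998037e+01,  1.60502125e+00, -2.81418031e+01,
        1.24655638e-02,  1.77259539e-03, -2.07508054e-05]), 'eef_pos': array([0.1530693 , 0.65741096, 0.40468478]), 'tool_rot': array([-6.72640747e-06,  1.14149760e-01,  9.93463553e-01, -1.50430903e-05]), 'contact_force': array([-0.1174967 ,  0.52510636, -0.14330692]), 'torque': array([-0.00105856,  0.00987477, -0.02366911]), 'grasp_force': 0.0, 'gripper_width': 0.9952225380445355}
```

View pics/top0.png

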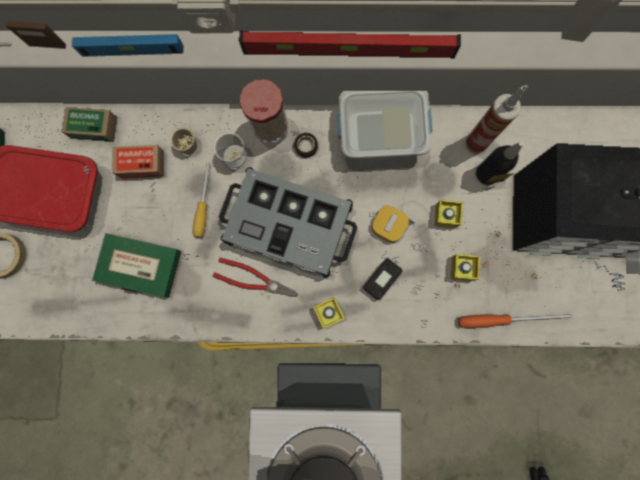

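View pics/side0.png

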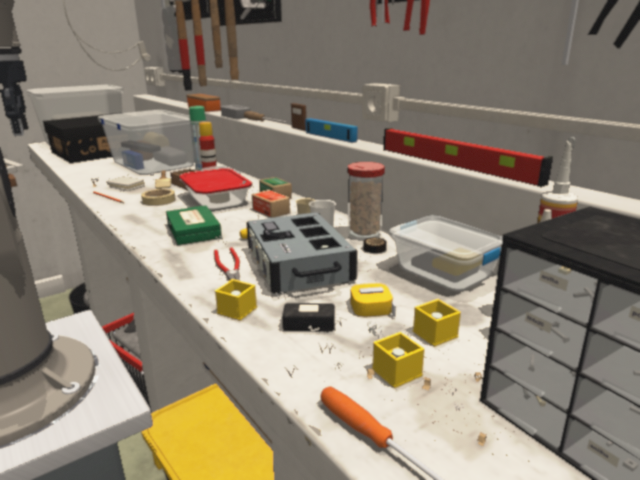

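The top view shows the grey box at (288,222) and its rocker at (281,238). Three black breakers sit at (263,196), (293,205) and (323,213). The yellow look-alikes at (329,312), (450,213) and (465,267) are not meant. Next I'll work out which black breaker has tripped, using depth and an enlarged crop.

```bash
cat > m.py <<'E'
from h import *
p=cv2.imread("pics/top0.png");D=np.load("top0.npy")
g=cv2.cvtColor(p,cv2.COLOR_BGR2GRAY)
W=[]
for c in((263,196),(293,205),(323,213)):
    x,y=c;s=g[y-9:y+10,x-9:x+10];ys,xs=np.nonzero(s>130)
    k=np.array([xs.mean()+x-9,ys.mean()+y-9])
    d=D[y-9:y+10,x-9:x+10][ys,xs]
    z=[world("top",k,d=q)[2] for q in np.percentile(d,[20,50,80])]
    w=world("top",k,z=0.056);W.append(w);print("key",k.round(1),len(xs),"z",np.round(z,4),w.round(4))
# box top outline by grey depth band
ys,xs=np.nonzero(D>0);P=np.array([world("top",(a,b),d=D[b,a]) for a,b in zip(xs,ys) if 215<a<360 and 160<b<285])
T=P[(P[:,2]>.063)&(P[:,2]<.08)]
r=cv2.minAreaRect(T[:,:2].astype(np.float32));print("rect",r,"meanz",np.median(T[:,2]))
v=W[0]-W[2];print("yaw from keys",np.degrees(np.arctan2(-v[0],v[1])),np.linalg.norm(v))
for n,z in(("rocker_front",.08),("rocker_back",.075)):
    pass
print("rocker f",world("top",(279.5,246.3),z=.081).round(4),"b",world("top",(282.5,230.9),z=.075).round(4))
cv2.imwrite("pics/crop.png",np.hstack([cv2.resize(p[170:280,225:355],None,fx=4,fy=4,interpolation=3)]))
s=cv2.imread("pics/side0.png");cv2.imwrite("pics/crops.png",cv2.resize(s[205:270,240:360],None,fx=6,fy=6,interpolation=3))
E
python3 m.py
```

```text
key [263.3 195.7] 35 z [0.0562 0.0546 0.0526] [0.5959 0.1351 0.056 ]
key [292.8 205.4] 35 z [0.0564 0.055  0.0534] [0.5756 0.0721 0.056 ]
key [322.1 214.5] 37 z [0.0641 0.0627 0.0616] [0.5568 0.0099 0.056 ]Traceback (most recent call last):
  File "m.py", line 12, in <module>
    ys,xs=np.nonzero(D>0);P=np.array([world("top",(a,b),d=D[b,a]) for a,b in zip(xs,ys) if 215<a<360 and 160<b<285])
                                      ~~~~~^^^^^^^^^^^^^^^^^^^^^^
  File "h.py", line 4, in world
    m=bot.camera_model(cam);K,R,t=[np.array(m[k]) for k in("intrinsics","R","t")]
ValueError: time passes only in moves, steps and waits
```

```bash
python3 - <<'E'
from h import *
k=[(263.3,195.7,.054),(292.8,205.4,.054),(322.1,214.5,.062)]
W=np.array([world("top",a[:2],z=a[2])[:2] for a in k]);v=W[0]-W[2]
th=np.arctan2(-v[0],v[1]);ex=np.array([np.cos(th),np.sin(th)]);ey=np.array([-ex[1],ex[0]])
mid=W.mean(0);o=mid-.036*ex
print("yaw",np.degrees(th),np.linalg.norm(v),"origin",o,W)
print("key A",mid-.066*ey,"rock pivot",o-.042*ex,"front",o-.059*ex,"back",o-.025*ex)
print("rocker f",world("top",(279.5,246.3),z=.081).round(4),"b",world("top",(282.5,230.9),z=.075).round(4))
p=cv2.imread("pics/top0.png")
cv2.imwrite("pics/crop.png",cv2.resize(p[170:280,225:355],None,fx=4,fy=4,interpolation=cv2.INTER_CUBIC))
E
```

```text
yaw -17.922472612379508 0.1322588985452572 origin [0.54175183 0.08354409] [[0.59634956 0.13549802]
 [0.57601557 0.07224228]
 [0.55564955 0.00965715]]
key A [0.55569472 0.00966855] rock pivot [0.50178993 0.09646874] front [0.48561488 0.10170015] back [0.51796499 0.09123734]
rocker f [0.4853 0.0953 0.081 ] b [0.5181 0.0906 0.075 ]
```

View pics/crop.png

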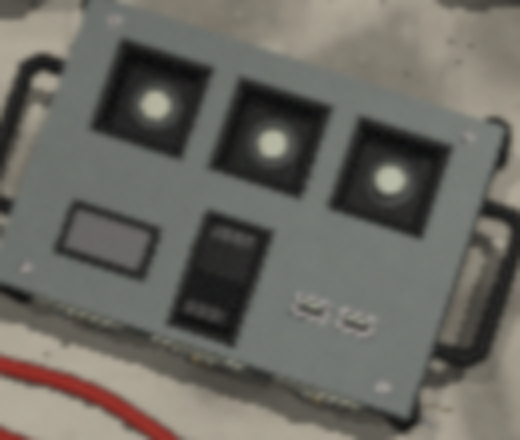

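The right-hand black breaker, at crop (390,180) or image (323,214), is breaker_a. Its key reads 0.063 m high against 0.055 m for the other two. The box is turned about -18°.

```bash
python3 -m pendant '[[0,0,0,0,4.8],[0,-0.029,-0.0255,0.003,0],[0,-0.029,-0.0255,0.003,0],[0,-0.029,-0.0255,0.003,0],[0,-0.029,-0.0255,0.003,0],[0,-0.029,-0.0255,0.003,0],[0,-0.029,-0.0255,0.003,0],[0,-0.029,-0.0255,0.003,0],[0,-0.029,-0.0255,0.003,0],[0,-0.029,-0.0255,0.003,0],[0,-0.029,-0.0255,0.003,0],[0,-0.029,-0.0255,0.003,0]]' 20
```

```text
t: 1.6
eef_pos: [0.371, 0.2907, 0.372]
tool_rot: [0.0, 0.156, 0.988, 0.0]
contact_force: [0.6, 0.4, -0.6]
gripper_width: 0.004
grasp_force: 0.0
```

```bash
python3 -m pendant '[[0,-0.024,-0.0209,0.011,0],[0,-0.024,-0.0209,0.011,0],[0,-0.024,-0.0209,0.011,0],[0,-0.024,-0.0209,0.011,0],[0,-0.024,-0.0209,0.011,0],[0,-0.024,-0.0209,0.011,0],[0,-0.024,-0.0209,0.012,0],[0,0,0,0.015,0],[0,0,0,0.005,0],[0,0,0,0,0]]'
python3 - <<'E'
from h import *
p,_=bot.read_camera("side");s=p[150:290,190:360];cv2.imwrite("pics/s1.png",cv2.resize(s,None,fx=4,fy=4,interpolation=2))
E
```

```text
t: 2.43
eef_pos: [0.4847, 0.1016, 0.2726]
tool_rot: [-0.001, 0.156, 0.988, -0.001]
contact_force: [-0.1, 0.4, -0.6]
gripper_width: 0.003
grasp_force: 0.0
```

View pics/s1.png

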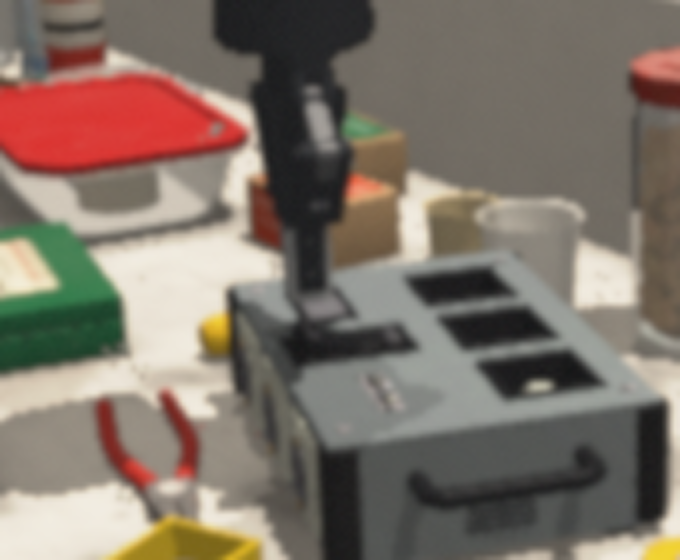

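The fingertips hang over the rocker's front half at crop (310,290). Only the nearest well, at crop (540,385), shows a raised pale key, which confirms breaker_a. Pressing now.

```bash
python3 -m pendant '[[0,0,0,0.008,0],[0,0,0,0.005,0],[0,0,0,0.003,0],[0,0,0,0.003,0],[0,0,0,0.002,0],[0,0,0,0.002,0],[0,0,0,0.001,0],[0,0,0,0.001,0],[0,0,0,0,0]]'
```

```text
t: 3.23
eef_pos: [0.4853, 0.1015, 0.2486]
tool_rot: [0.0, 0.156, 0.988, -0.0]
contact_force: [0.7, -0.5, 0.1]
gripper_width: -0.004
grasp_force: 0.0
```

```bash
python3 -m pendant '[[0,0,0,0.001,0],[0,0,0,0.001,0],[0,0,0,0,0]]'; python3 -m pendant '[[0,0,0,0.001,0],[0,0,0,0,0]]'
```

```text
t: 3.48
eef_pos: [0.4856, 0.1013, 0.2482]
tool_rot: [0.0, 0.156, 0.988, 0.0]
contact_force: [-7.5, -0.0, 21.3]
gripper_width: -0.001
grasp_force: 10.1
t: 3.65
eef_pos: [0.4856, 0.1013, 0.248]
tool_rot: [0.0, 0.156, 0.988, 0.001]
contact_force: [-10.5, -0.5, 30.7]
gripper_width: 0.003
grasp_force: 15.5
```

```bash
python3 -m pendant '[[0,0,0,-0.015,0],[0,0,0,-0.025,0],[0,-0.019,-0.0131,0,0],[0,-0.019,-0.0131,0,0],[0,-0.019,-0.0131,0,0],[0,-0.019,-0.0131,0,0],[0,-0.019,-0.0132,0,0],[0,0,0,0.02,0],[0,0,0,0.01,0],[0,0,0,0,0],[0,0,0,0,0]]'
python3 - <<'E'
from h import *
p,_=bot.read_camera("side");s=p[180:280,230:360];cv2.imwrite("pics/s2.png",cv2.resize(s,None,fx=5,fy=5,interpolation=2))
E
```

```text
t: 4.57
eef_pos: [0.5548, 0.0104, 0.255]
tool_rot: [-0.001, 0.155, 0.988, -0.0]
contact_force: [-0.6, 0.3, 0.6]
gripper_width: -0.003
grasp_force: 0.0
```

View pics/s2.png

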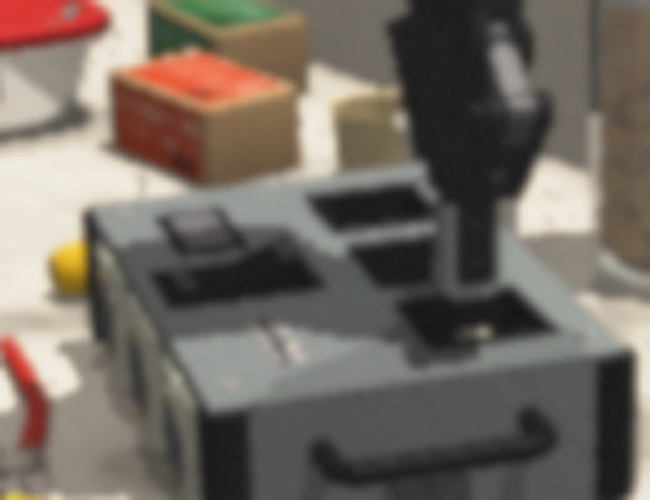

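The rocker's back half is now raised at crop (285,245), so it is off. The fingertips hang over the tripped key at crop (475,330), so I'll descend in two stages and watch the force.

```bash
python3 -m pendant '[[0,0,0,0.006,0],[0,0,0,0.005,0],[0,0,0,0.004,0],[0,0,0,0.003,0],[0,0,0,0,0]]'; python3 -m pendant '[[0,0,0,0.003,0],[0,0,0,0.002,0],[0,0,0,0.002,0],[0,0,0,0.002,0],[0,0,0,0,0]]'
```

```text
t: 5.03
eef_pos: [0.5551, 0.0101, 0.237]
tool_rot: [-0.001, 0.155, 0.988, -0.0]
contact_force: [-1.0, -0.4, 0.4]
gripper_width: 0.005
grasp_force: 0.0
t: 5.45
eef_pos: [0.5555, 0.0099, 0.2285]
tool_rot: [0.0, 0.156, 0.988, 0.0]
contact_force: [0.2, 0.1, 1.3]
gripper_width: 0.002
grasp_force: 0.0
```

```bash
python3 -m pendant '[[0,0,0,0.001,0],[0,0,0,0.001,0],[0,0,0,0.001,0],[0,0,0,0.001,0],[0,0,0,0,0],[0,0,0,0,0]]'
```

```text
t: 5.95
eef_pos: [0.5556, 0.0097, 0.2271]
tool_rot: [0.0, 0.156, 0.988, 0.001]
contact_force: [-8.5, -0.2, 29.1]
gripper_width: -0.001
grasp_force: 14.3
```

```bash
python3 -m pendant '[[0,0,0,-0.012,0],[0,0,0,-0.025,0],[0,0,0,-0.028,0],[0,0.015,0.0165,0,0],[0,0.015,0.0165,0,0],[0,0.015,0.0165,0,0],[0,0.0155,0.0165,0,0],[0,0,0,0.015,0],[0,0,0,0.008,0],[0,0,0,0.003,0],[0,0,0,0,0]]'; python3 -m pendant '[[0,0,0,0.003,0],[0,0,0,0.003,0],[0,0,0,0.002,0],[0,0,0,0.002,0],[0,0,0,0.002,0],[0,0,0,0.001,0],[0,0,0,0,0]]'
```

```text
t: 6.87
eef_pos: [0.518, 0.0904, 0.2628]
tool_rot: [-0.001, 0.156, 0.988, -0.001]
contact_force: [0.5, -0.7, 0.4]
gripper_width: 0.003
grasp_force: 0.0
t: 7.45
eef_pos: [0.5183, 0.0913, 0.2506]
tool_rot: [0.0, 0.156, 0.988, 0.0]
contact_force: [0.6, 0.1, 1.8]
gripper_width: 0.0
grasp_force: 0.5
```

```bash
python3 -m pendant '[[0,0,0,0.002,0],[0,0,0,0.001,0],[0,0,0,0.001,0],[0,0,0,0.001,0],[0,0,0,0,0],[0,0,0,0,0]]'
```

```text
t: 7.95
eef_pos: [0.5185, 0.0911, 0.2481]
tool_rot: [0.0, 0.156, 0.988, 0.001]
contact_force: [-8.3, -2.5, 29.8]
gripper_width: -0.002
grasp_force: 15.0
```

Firm against the stop at 75 mm. Retreating up and towards the robot's left, then a check.

```bash
python3 -m pendant '[[0,0,0,-0.015,0],[0,0,0,-0.03,0],[0,0,0,-0.035,0],[0,0,0,-0.035,0],[0,0.01,0.035,0,0],[0,0.01,0.035,0,0],[0,0.01,0.035,0,0],[0,0.01,0.035,0,0],[0,0.01,0.035,0,0],[0,0.01,0.035,0,0],[0,0,0,0,0],[0,0,0,0,0]]'
python3 - <<'E'
from h import *
D0=np.load("top0.npy");p,D=bot.read_camera("top")
for n,(x,y) in dict(L=(263,196),M=(293,205),A=(322,214)).items():
    q=np.median(D[y-2:y+3,x-2:x+3]);print(n,"key z",world("top",(x,y),d=q)[2].round(4))
s,_=bot.read_camera("side")
a=cv2.resize(p[160:290,215:365],(500,433),interpolation=2);b=cv2.resize(s[180:280,230:360],(300,231),interpolation=2)
b=np.vstack([b,np.zeros((202,300,3),np.uint8)]);cv2.imwrite("pics/end.png",np.hstack([a,b]))
E
```

```text
t: 8.95
eef_pos: [0.5243, 0.3126, 0.3596]
tool_rot: [-0.001, 0.153, 0.988, -0.0]
contact_force: [0.5, -0.9, -0.1]
gripper_width: 0.001
grasp_force: 0.0
L key z 0.0549
M key z 0.055
A key z 0.0557
```

View pics/end.png

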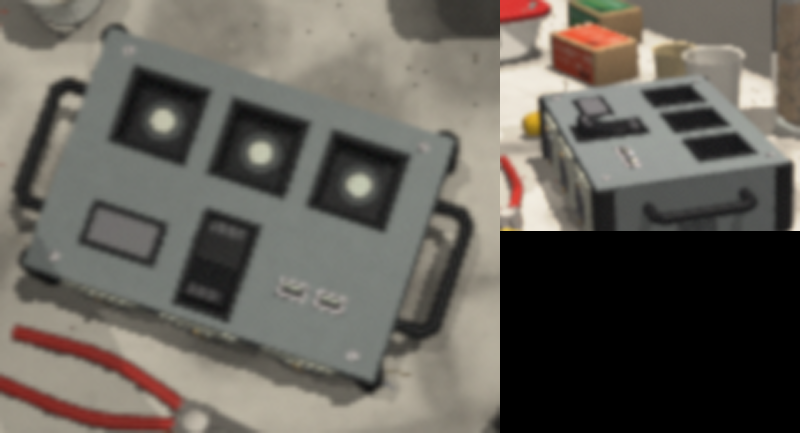

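All three keys read about 55 mm high, so they are home. The side inset shows the rocker's front half raised at (590,115), so it is on. The box looks unmoved.

```bash
python3 -c "
from station import bot
print(bot.hand_in())"
```

```text
the job is handed in; nothing more can be done
None
```

I pressed the rocker off, pushed the tripped breaker's key (the right-hand one) fully home, pressed the rocker back on and handed the job in; the last pictures showed all three keys home and the box unmoved, but the hand-in returned no verdict.

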